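# Shift the gas selector lever through its H-gate to the hose outlet

### The job

The grey gas selector on the bench has a ball-topped lever in an H-shaped gate, and an outlet on its deck beside each of the four slot ends: one carries a tall hose barb, the other three are closed by flat blanking caps. Push the lever with your fingertips, without gripping or forcing it, through the cross slot and fully home into the slot end beside the hose barb, then leave it there. Leave the loose fittings and the spanner round the selector where they lie.

Things in the scene. Friction and masses are not known exactly. Their poses are not given: they have to be found in the camera images.
- selector: Gas selector, a grey metal box 200 (x) x 140 (y) x 80 mm high, bolted down. Origin at the centre of its underside, z up, x along the two long slots of its gate, y along the cross slot; turned up to 0.6 rad from the world axes. Outlets stand on its deck (z = 80 mm) at x = +-76, y = +-36 mm, one beside each slot end; the hose barb is at y = -36 mm, at either x. The lever begins in the +y slot, anywhere along it.
- gate (a point): Centre of the top of the gate: a 92 x 92 mm steel plate, 5 mm thick, 85 mm above the selector's underside; same axes. Its H: two slots along x, 62 mm long, 14 mm wide, centred at y = +24 and -24 mm, joined at x = 0 by a cross slot along y, 14 mm wide with rounded corners. The lever's 9 mm stem passes through it and is stopped by its edges.
- lever_knob (a point): Centre of the lever's black ball (30 mm), 150 mm from its pivot, which is on the selector's z axis 12 mm above the underside; ball 162 mm above the worktop upright, 143 mm in a slot end. In the selector's frame it is at x = 150 cos(lever_side) sin(lever_fore), y = 150 sin(lever_side) mm. Nothing else within 100 mm of the selector's middle is over 120 mm high. About 2 N at the ball moves it.
- lever_fore (a joint): Tilt of the lever along the selector's x axis (along the long slots), rad: positive toward +x, 0 in line with the cross slot, stops at +0.36 and -0.36 at the slot ends. Within about 0.035 of 0 the stem can pass along the cross slot. Held by friction: the lever stays where it is left.
- lever_side (a joint): Tilt of the lever along the selector's y axis (along the cross slot), rad: positive toward +y, stops at +0.36 and -0.36; about +0.33 is in the middle of the +y slot, about -0.33 in the middle of the -y slot. Held by friction.
- hose_barb: Brass hose barb, the outlet to be selected: a 22 mm hexagon with an upright ribbed spigot 15 mm in diameter, 38 mm high in all (top 118 mm above the worktop); fixed on the selector's deck. Origin at the centre of its underside.
- cap_a: Brass hexagon blanking cap, 26 mm across flats and 12 mm high, no spigot, screwed to the deck of the selector; origin at the centre of its underside. It stands at the other end of the same slot as the hose barb.
- cap_b: Brass hexagon blanking cap, 26 mm across flats and 12 mm high, no spigot, screwed to the deck of the selector; origin at the centre of its underside. It stands beside one end of the slot in which the lever begins.
- cap_c: Brass hexagon blanking cap, 26 mm across flats and 12 mm high, no spigot, screwed to the deck of the selector; origin at the centre of its underside. It stands beside the other end of the slot in which the lever begins.
- brass_union: Brass compression union, 22 x 39 x 19 mm. Lies loose on the worktop beside the selector; not part of the job, leave it where it is.
- steel_tee: Stainless tee fitting, 29 x 36 x 14 mm. Lies loose on the worktop beside the selector; not part of the job, leave it where it is.
- spanner_1: Open-ended spanner, 22 x 125 x 5 mm. Lies loose on the worktop beside the selector; not part of the job, leave it where it is.

How it is judged:
By the outcome, as a careful person would: the job done as asked, in the order asked, and still so for the second after the job is handed in, with the robot touching nothing.
It also fails if it takes over 48 s, if anything falls off the work surface, if the arm or the gripper's body presses on something with over 40 N, if the wrist force passes 120 N, or if a joint passes its speed limit or range.

### The arm

A 6-joint arm with a two-finger parallel gripper is mounted at the origin on a cart in front of the work surface, level with it; the furniture and walls round the work are solid. World frame = base frame: x ahead of the robot, y to its left, z up, the work surface at z = 0. Lengths are in mm, angles in degrees, forces in N, time in s.
With the tool pointing down it reaches from about 300 to 850 mm from the base axis. Payload 4.2 kg.
Tool frame: the origin (TCP) lies between the finger pads; the fingertips stand 19 mm ahead of it and the grasp point (between the pads) is the TCP (env.tips_ahead is the distance from the TCP to the fingertips, in mm); z points along the fingers, y is the direction in which the jaws open and shut (so a half turn about z gives the same grasp; the last joint's range is limited). The gripper opens to 91 mm and grips with 3 to 60 N. Pads are 32 mm wide; open, the fingers measure 118 mm over their backs; the gripper's body (76 mm by 178 mm) begins 60 mm behind the grasp point.
Start: joints at [-77.636, 18.312, 89.639, -0, 72.044, -1.146], TCP at [134.334, -559.103, 232.976] pointing down, gripper open.
Joint ranges: [-177.97, 177.97], [-48.28, 115.42], [12.27, 149.76], [-77.06, 257.06], [2.81, 150.46], [-146.56, 146.56]. Speed limits (degrees/s): [147.25, 147.25, 180, 180, 180, 180].

### API

Orientations are given as [roll, pitch, yaw] about the fixed x, y, z axes, in that order (R = Rz(yaw) Ry(pitch) Rx(roll)).
In Python, from workcell import telemetry, viewer, job_done, env gives the robot as it stands. The module is installed in compiled form; this text tells all that it offers.
- The arm moves only by the shell command python3 -m jog 'ROWS' [FORCE]. ROWS is JSON, a list of rows, each a list of 3 entries, a list of its own where there are three numbers: the shift along the tool's x, y, z in cm, then the turn about the tool's z in degrees, then the opening, from 0 (shut) to 1 (fully open). A call has 1 to 10 rows; each row shifts and turns the pose as measured when the row begins, along the tool's axes as they then stand; what a row does not reach is not made up. A row lasts 1/8 s, in which the tool goes at most 62.5 mm and 10.7 degrees, less where a joint would pass 70% of its speed; a pose out of reach is approached as far as the arm can. A call is refused whole if a number of a shift passes 6.25 or a number of a turn 10.7, either way. A call with a gripper value outside its range is refused whole. The fingers move at their own pace and stop on an object; FORCE is the grip in N (left out, the last holds). Time passes only in rows, so rows that do not move let the fingers close. It gives the time, the measured TCP pose, the force and the opening at its end, in the units of the state.
- telemetry.state(): the state, without advancing time (a new reading comes with each control period).
- viewer.grab_frame(name): name is "side" or "top" or "wrist"; returns a dict with "color" (480x640x3 uint8, red, green, blue), "K" (3x3 intrinsics, pixels), "rvec" (rotation vector, rad) and "tvec" (3), from world to camera coordinates, as OpenCV has them. Camera axes: x right, y down, z forward; pixel columns grow to the right and rows downward; lengths in mm; the calibration is good to about 2 mm. A picture is of the moment at which its call begins. There is no depth.
- job_done(): hands the job in, once; it reports no verdict.
The state is a dict: "time_s": time; "qpos": joint angles; "qvel": joint speeds; "effort": joint torques, N m; "ee_pos": TCP position; "ee_rot": TCP orientation; "force": force on the tool from outside, world axes, zero at the start; "torque": the same for the moment, N m; "gripper_width": finger opening in mm.
Only numpy, scipy, OpenCV 4.12 (cv2) and the standard library are available. Lean on these libraries where they do the work, as an engineer would, in place of code of your own. Each camera call takes 0.05 s, during which the arm holds its last target. There are 200 camera calls.

## Working session

There is one attempt and no reset: what is moved stays moved. The work goes in short steps, Python scripts to look and compute and a shell command to move; the robot and the scene stay as the last step left them, time stands still between calls to the robot, and variables do not carry over. Pictures are saved under pics/ and viewed, about 8 in all and at most 12, crops included, and the job is handed in when it is done.

```bash
mkdir -p pics; cat > h.py <<'E'
import numpy as np, cv2
from workcell import telemetry, viewer, env
def grab(n,fn=None):
    f=viewer.grab_frame(n)
    if fn: cv2.imwrite('pics/'+fn,cv2.cvtColor(f['color'],cv2.COLOR_RGB2BGR))
    f['R']=cv2.Rodrigues(np.array(f['rvec'],float))[0]; f['t']=np.array(f['tvec'],float).ravel(); f['K']=np.array(f['K'],float)
    return f
def ray(f,u,v):
    d=f['R'].T@np.linalg.inv(f['K'])@np.array([u,v,1.]); return -f['R'].T@f['t'], d/np.linalg.norm(d)
def onz(f,u,v,z):
    c,d=ray(f,u,v); return c+d*(z-c[2])/d[2]
def tri(rs):
    A=sum(np.eye(3)-np.outer(d,d) for c,d in rs); b=sum((np.eye(3)-np.outer(d,d))@c for c,d in rs); return np.linalg.solve(A,b)
def proj(f,p):
    q=f['K']@(f['R']@np.array(p,float)+f['t']); return q[:2]/q[2]
E
python3 - <<'E'
from h import *
for n in('top','side'):
    f=grab(n,n+'0.png'); print(n,-f['R'].T@f['t'],f['K'][0,0])
s=telemetry.state(); print(s['time_s'],s['ee_pos'],s['ee_rot'],s['force'])
E
```

```text
top [ 513.97685541  227.57881144 1088.17786115] 498.38484985223005
side [ 612.62969788 -665.88093384  530.07190184] 609.1830846129637
0.1 [ 134.23149221 -558.67248289  232.21924262] [-1.79909255e+02 -2.91888250e-03  1.35081344e+01] [ 0.26551868 -0.62174606 -0.44414345]
```

View pics/top0.png

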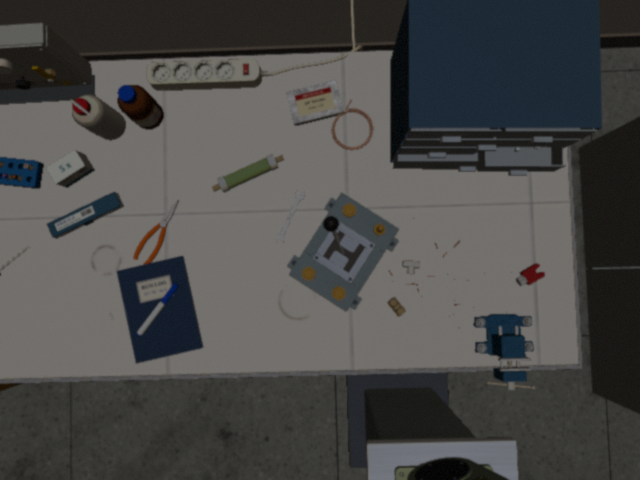

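View pics/side0.png

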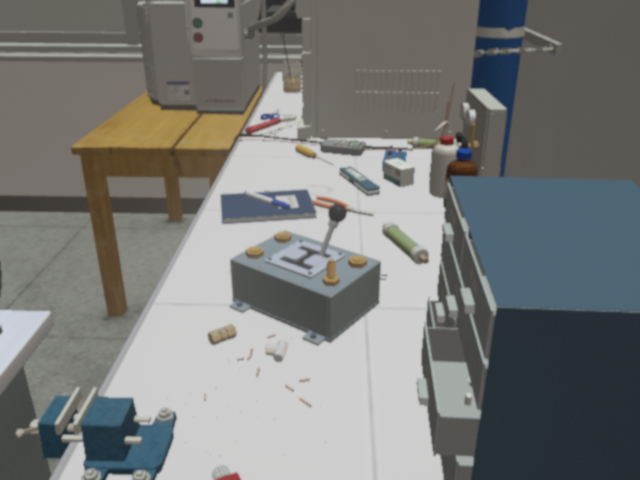

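The top view shows the selector centred near (343,252), the ball at (331,223), the barb at (380,229), and caps at (348,210), (308,272) and (338,293). In the side view the barb is at (331,270), the ball at (337,213), and the caps at (358,261), (283,237) and (255,252). So the barb is at the selector's +x, -y end. Next I'll measure these properly.

```bash
cat >> h.py <<'E'
def blobs(f,kind,box):
    x0,y0,x1,y1=box; im=f['color'][y0:y1,x0:x1]; h=cv2.cvtColor(im,cv2.COLOR_RGB2HSV)
    m=((h[...,0]>8)&(h[...,0]<28)&(h[...,1]>110)&(h[...,2]>60)) if kind=='brass' else (h[...,2]<45)
    n,_,st,c=cv2.connectedComponentsWithStats(m.astype(np.uint8))
    return [(c[i]+[x0,y0],st[i,2:]) for i in range(1,n) if st[i,4]>12]
def knob(f,box,z):
    b=max(blobs(f,'black',box),key=lambda b:b[1][2]); return b
E
python3 - <<'E'
from h import *
t=grab('top');s=grab('side')
for f,b,bk in((t,(285,190,405,312),(315,210,348,236)),(s,(230,225,385,300),(325,200,350,225))):
    for c,st in blobs(f,'brass',b): print('brass',c.round(1),st,onz(f,*c,92).round(1))
    for c,st in blobs(f,'black',bk): print('black',c.round(1),st)
kt=knob(t,(315,210,348,236),0);ks=knob(s,(325,200,350,225),0)
print(tri([ray(t,*kt[0]),ray(s,*ks[0])]))
E
```

```text
brass [348.9 209.9] [ 13  14 136] [643.1 183.8  92. ]
brass [379. 229.] [11 11 86] [602.8 124.8  92. ]
brass [308.1 273.3] [ 13  14 132] [518.2 269.2  92. ]
brass [338.3 292.8] [ 13  14 131] [477.8 210.   92. ]
brass [391.9 305.7] [ 7  8 14] [449.2 104.4  92. ]
black [330.5 223.4] [ 16  16 189]
black [339.9 233.9] [ 5  4 15]
brass [357.7 260.8] [14  7 71] [643.2 174.6  92. ]
brass [331.1 273.9] [ 13  21 138] [602.5 131.   92. ]Traceback (most recent call last):
  File "<stdin>", line 6, in <module>
  File "h.py", line 22, in knob
    b=max(blobs(f,'black',box),key=lambda b:b[1][2]); return b
ValueError: max() iterable argument is empty
```

```bash
cat >> h.py <<'E'
O=np.array([560.4,196.9]); yaw=np.radians(-34.4)
ex=np.array([np.cos(yaw),np.sin(yaw)]); ey=np.array([-np.sin(yaw),np.cos(yaw)])
def sel(p): d=np.array(p[:2])-O; return np.array([d@ex,d@ey])
def wor(x,y): return O+x*ex+y*ey
def tc(): # tcp in selector frame
    s=telemetry.state(); p=np.array(s['ee_pos']); print('t',round(s['time_s'],2),'tcp sel',sel(p).round(1),'z',p[2].round(1),'rot',np.round(s['ee_rot'],1),'F',np.round(s['force'],1),'w',round(s['gripper_width'],1))
E
python3 - <<'E'
from h import *
t=grab('top');s=grab('side')
c=np.array([330.5,223.4])
p=onz(t,*c,150)
for i in range(5):
    q=sel(p); p=onz(t,*c,12+np.sqrt(150**2-q@q))
print('knob top',p,sel(p))
im=s['color'][198:228,322:352]; print(im.max(2)[::2,::2])
print('proj side',proj(s,p))
print('cab front', onz(t,392,165,0),onz(t,392,165,250),onz(t,392,130,250))
tc()
E
```

```text
knob top [610.81352916 221.81095976 151.06085051] [27.52301311 49.03634966]
[[163 172 179 186 190 194 198 201 204 205 205 205 205 206 206]
 [148 140 138 148 158 169 178 185 194 199 203 205 205 205 205]
 [188 183 173 163 150 141 139 148 167 182 192 198 203 205 205]
 [176 180 186 189 186 158 114  89 103 130 157 180 190 198 203]
 [139 144 154 162 150 101  76  76  79  75  91 138 174 186 193]
 [185 176 159 130  86  68  68  74  82  74  69 102 150 157 169]
 [202 200 196 151  72  65  67  70  72  70  66  70 106 116 121]
 [202 202 199 144  64  64  64  66  66  65  63  65 123 174 176]
 [205 205 203 148  66  61  62  63  65  63  63  66 151 202 204]
 [205 205 203 165  75  60  61  61  59  60  60  82 178 204 206]
 [205 205 205 188 101  62  59  59  59  59  70 140 197 205 205]
 [205 205 205 190 126  92  76  63  64  88 144 193 205 205 205]
 [205 205 203 173 133 127 119 101 125 177 196 205 206 205 206]
 [205 205 200 158 128 127 121 115 169 203 205 205 205 205 205]
 [205 205 204 180 129 117 114 135 192 205 205 206 205 205 205]]
proj side [337.64431342 213.57310678]
cab front [751.29420603  81.83811569   0.        ] [696.77247776 115.32085343 250.        ] [756.8694439  113.16800138 250.        ]
t 0.3 tcp sel [  75.5 -864.4] z 232.6 rot [-180.    -0.    13.5] F [ 0.6 -0.1  0.3] w 91.1
```

```bash
python3 -m jog '[[[0,0,-4],0,0],[[4,-4.35,-3],0,0],[[4,-4.35,0],0,0],[[4,-4.35,0],0,0],[[4,-4.35,0],0,0],[[4,-4.35,0],0,0],[[4,-4.35,0],0,0],[[4,-4.35,0],0,0],[[4,-4.35,0],0,0],[[4,-4.35,0],0,0]]'; python3 -c "from h import *;tc()"
```

```text
time_s: 1.55
ee_pos: [398.5, -87.6, 304.3]
ee_rot: [179.8, -0.4, 13.0]
force: [1.1, -1.1, 0.5]
gripper_width: 0.3
t 1.55 tcp sel [  27.1 -326.3] z 304.3 rot [179.8  -0.4  13. ] F [ 1.1 -1.1  0.5] w 0.3
```

```bash
python3 -m jog '[[[0,0,0],-10.5,0],[[0,0,0],-10.5,0],[[0,0,0],-10.5,0],[[0,0,0],-10.5,0],[[0,0,0],-10.5,0],[[0,0,0],-10.5,0],[[0,0,0],-10.5,0],[[0,0,0],-10.5,0],[[0,0,0],-10.5,0],[[0,0,0],-10.5,0]]'; python3 -c "from h import *;tc()"
```

```text
time_s: 2.8
ee_pos: [399.4, -81.8, 304.3]
ee_rot: [179.6, 0.2, 120.5]
force: [-0.7, -0.2, -0.6]
gripper_width: 0.4
t 2.8 tcp sel [  24.6 -320.9] z 304.3 rot [179.6   0.2 120.5] F [-0.7 -0.2 -0.6] w 0.4
```

```bash
python3 -m jog '[[[0,0,0],-10.5,0],[[0,0,0],-10.5,0],[[0,0,0],-4.1,0],[[0,6,0],0,0],[[0,6,0],0,0],[[0,6,0],0,0],[[0,6,0],0,0],[[0,6,0],0,0],[[0,6,0],0,0]]'; python3 -c "from h import *;tc()"
```

```text
time_s: 3.92
ee_pos: [604.5, 222.0, 306.9]
ee_rot: [179.8, 0.7, 145.8]
force: [0.6, -1.5, 0.4]
gripper_width: 0.5
t 3.92 tcp sel [22.2 45.6] z 306.9 rot [179.8   0.7 145.8] F [ 0.6 -1.5  0.4] w 0.5
```

```bash
python3 -m jog '[[[-5.4,0.3,0],0,0],[[0,0,5],0,0],[[0,0,5],0,0],[[0,0,5],0,0],[[0,0,0.8],0,0],[[0,0,0],0,0]]'; python3 -c "from h import *;tc();grab('top','t1.png');f=grab('side');cv2.imwrite('pics/s1.png',cv2.resize(f['color'][130:350,180:460,::-1],None,fx=2.5,fy=2.5))"
```

```text
time_s: 4.68
ee_pos: [658.4, 200.0, 145.0]
ee_rot: [179.5, 0.8, 146.2]
force: [-0.6, 0.6, 1.0]
gripper_width: 0.6
t 4.67 tcp sel [79.2 57.9] z 145.0 rot [179.5   0.8 146.2] F [-0.6  0.6  1. ] w 0.6
```

View pics/s1.png

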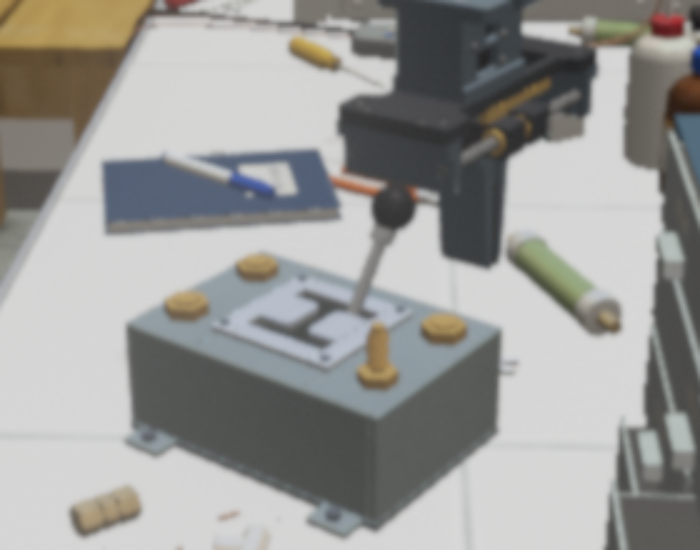

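The closed fingertips are beside the ball on its +x side, at ball height and clear of everything. Next I'll centre in y and push along -x, stopping short of centre.

```bash
python3 -m jog '[[[0,-0.9,0],0,0],[[1,0,0],0,0],[[1,0,0],0,0],[[1,0,0],0,0],[[0.8,0,0],0,0],[[0,0,0],0,0]]'; cat >> h.py <<'E'
def ball():
    f=grab('top'); k=[b for b in blobs(f,'black',(300,200,375,290))]
    p0=proj(f,[*wor(0,49),153])
    for c,st in k: 
        p=onz(f,*c,150)
        for i in range(5):
            q=sel(p); p=onz(f,*c,12+np.sqrt(max(150**2-q@q,0)))
        if st[2]>60: print('blk',c.round(1),st,'sel',sel(p).round(1))
E
python3 -c "from h import *;tc();ball();f=grab('top');cv2.imwrite('pics/t2.png',cv2.resize(f['color'][160:330,250:450,::-1],None,fx=3.5,fy=3.5,interpolation=2))"
```

```text
time_s: 5.52
ee_pos: [622.9, 215.2, 152.0]
ee_rot: [178.9, 1.4, 146.3]
force: [-0.0, -1.3, 0.4]
gripper_width: 0.8
t 5.53 tcp sel [41.2 50.4] z 152.0 rot [178.9   1.4 146.3] F [-0.  -1.3  0.4] w 0.8
blk [344.2 225.3] [ 56  33 469] sel [38.  25.2]
blk [360.4 248.3] [ 31  43 423] sel [ 17.7 -23.4]
blk [331.6 249.2] [14 16 79] sel [-12.9  20.7]
```

```bash
python3 -c "
from h import *
f=grab('side');cv2.imwrite('pics/s2.png',cv2.resize(f['color'][180:320,220:400,::-1],None,fx=4,fy=4,interpolation=2))"
```

```text
(no output)
```

View pics/s2.png

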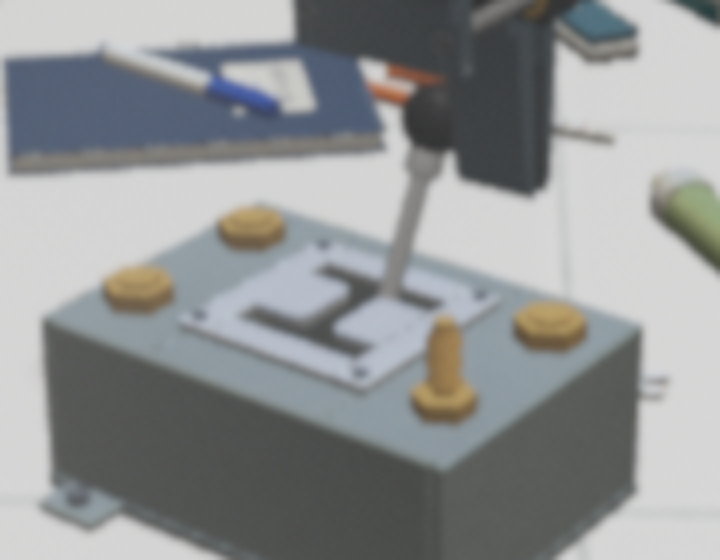

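```bash
cat >> h.py <<'E'
def bp(x,y): return [*wor(x,y),12+np.sqrt(150**2-x*x-y*y)]
E
python3 - <<'E'
from h import *
f=grab('side'); print(f['color'][206:214:2,314:340].max(2))
for x in (-5,0,5,10,27.5): print(x,proj(f,bp(x,49)).round(1))
E
```

```text
[[160 176 181 173 159 144 116  82  64  60  60  62  62  64  66  69  70  67
   68  67  67  67  67  66  67  66]
 [154 185 202 206 201 180 134  80  59  57  58  57  59  60  64  64  64  62
   65  67  68  68  67  67  67  67]
 [131 157 185 202 203 186 140  83  58  56  56  57  58  59  59  58  60  58
   62  65  67  68  68  69  68  68]
 [122 142 173 198 206 196 161 107  67  55  56  55  55  55  56  57  57  57
   60  64  67  68  67  67  68  68]]
-5 [321.1 207.4]
0 [323.6 208. ]
5 [326.1 208.8]
10 [328.6 209.7]
27.5 [337.6 213.6]
```

The side view puts the ball at x of about +11, in contact with the fingers. It needs about 11 mm more.

```bash
python3 -m jog '[[[0.5,-0.1,0.4],0,0],[[0.4,0,0.2],0,0],[[0,0,0],0,0]]'; python3 - <<'E'
from h import *
tc(); f=grab('side'); print(f['color'][205:211,310:326].max(2))
E
```

```text
time_s: 6.1
ee_pos: [616.1, 219.0, 144.8]
ee_rot: [178.9, 1.5, 146.2]
force: [0.5, 0.1, 0.8]
gripper_width: 0.5
t 6.1 tcp sel [33.5 49.7] z 144.8 rot [178.9   1.5 146.2] F [0.5 0.1 0.8] w 0.5
[[114 118 121 126 141 138 109  75  60  59  60  59  60  61  64  66]
 [115 117 122 136 154 153 121  76  58  58  59  59  58  61  62  64]
 [115 115 121 133 152 154 121  76  58  56  57  57  58  60  59  62]
 [114 115 118 125 139 140 111  70  57  55  56  56  58  58  58  60]
 [114 114 116 121 130 129 103  69  56  55  55  56  56  56  58  59]
 [115 115 116 119 123 122  97  68  55  54  54  55  54  58  55  56]]
```

```bash
python3 -m jog '[[[0.35,0,0],0,0],[[0,0,0],0,0]]'; python3 - <<'E'
from h import *
tc(); f=grab('side'); print(f['color'][205:211,308:324].max(2))
E
```

```text
time_s: 6.4
ee_pos: [613.2, 221.0, 144.8]
ee_rot: [178.8, 1.5, 146.2]
force: [1.1, -0.5, 2.1]
gripper_width: 0.2
t 6.4 tcp sel [29.9 49.7] z 144.8 rot [178.8   1.5 146.2] F [ 1.1 -0.5  2.1] w 0.2
[[114 115 116 118 118 109  87  71  61  58  60  61  60  62  64  66]
 [115 113 114 117 118 112  90  67  59  58  58  60  59  61  62  62]
 [115 115 115 115 118 111  87  65  57  56  58  57  59  60  60  61]
 [115 115 115 115 116 109  86  64  55  56  56  56  57  58  58  59]
 [115 114 115 115 114 109  90  66  57  56  56  56  56  57  58  57]
 [115 115 114 114 115 110  94  72  58  55  55  56  56  55  56  56]]
```

Now the ball is at x≈0. I'll move clear and round to the +y side.

```bash
python3 -m jog '[[[-2,0,0],0,0],[[0,2.5,0],0,0],[[0,2.5,0],0,0],[[2.5,0,0],0,0],[[2.5,0,0],0,0],[[0,0,0],0,0]]'; python3 - <<'E'
from h import *
tc(); f=grab('top');cv2.imwrite('pics/t3.png',cv2.resize(f['color'][170:320,250:430,::-1],None,fx=4,fy=4,interpolation=2))
f=grab('side');print(f['color'][205:211,312:336].max(2))
E
```

```text
time_s: 7.2
ee_pos: [618.3, 277.1, 142.3]
ee_rot: [179.1, 1.2, 146.0]
force: [0.5, -0.4, 0.3]
gripper_width: 0.3
t 7.2 tcp sel [ 2.5 98.9] z 142.3 rot [179.1   1.2 146. ] F [ 0.5 -0.4  0.3] w 0.3
[[119 109  89  72  63  62  61  62  64  65  67  69  68  68  66  64  64  63
   62  62  65  67  69  69]
 [119 111  91  69  61  62  61  62  63  62  65  66  66  64  63  63  62  62
   59  62  63  66  68  69]
 [118 111  88  67  59  59  60  60  61  63  62  63  62  62  62  61  61  61
   60  60  64  67  68  69]
 [116 109  88  66  59  58  59  58  59  59  62  62  61  61  60  60  60  59
   59  59  63  66  69  69]
 [115 109  90  69  60  58  58  59  59  58  60  61  60  60  59  60  58  57
   59  60  63  67  69  69]
 [114 111  95  74  60  58  58  58  59  59  58  59  59  58  58  58  57  57
   60  65  67  69  69  69]]
```

View pics/t3.png

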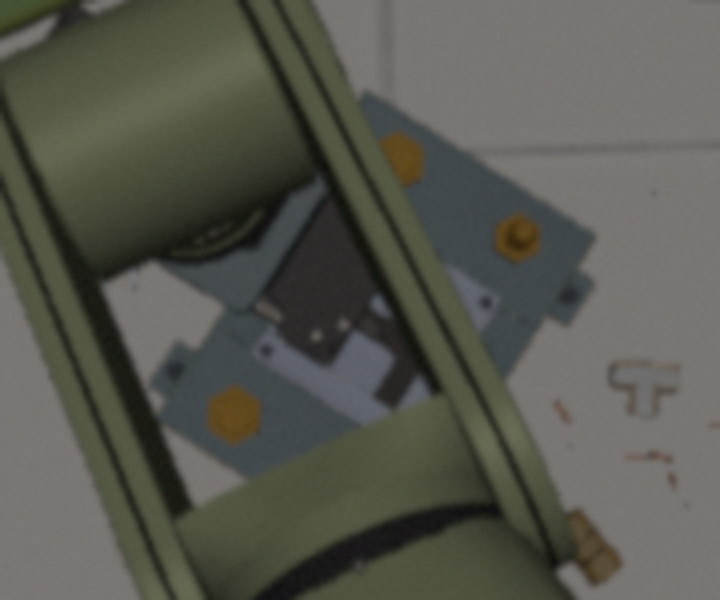

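The arm hides the ball in the top view. In the side view its silhouette hasn't changed, so x is still about 0. Next I'll push along -y in small steps and watch the force.

```bash
python3 -m jog '[[[0.25,-1,0],0,0],[[0,-1,0],0,0],[[0,-0.8,0],0,0],[[0,-0.6,0],0,0]]'; python3 -c "from h import *;tc()"; python3 -m jog '[[[0,-0.6,0],0,0],[[0,-0.6,0],0,0]]'; python3 - <<'E'
from h import *
tc(); f=grab('side');cv2.imwrite('pics/s4.png',cv2.resize(f['color'][180:320,220:400,::-1],None,fx=4,fy=4,interpolation=2))
for y in (49,40,30,20): print(y,proj(f,bp(0,y)).round(1))
E
```

```text
time_s: 7.8
ee_pos: [600.1, 247.8, 143.9]
ee_rot: [178.7, 1.5, 145.8]
force: [1.5, 3.2, 2.5]
gripper_width: 0.4
t 7.8 tcp sel [ 4.  64.5] z 143.9 rot [178.7   1.5 145.8] F [1.5 3.2 2.5] w 0.4
time_s: 8.05
ee_pos: [593.7, 237.6, 144.6]
ee_rot: [178.6, 1.6, 145.8]
force: [0.8, 1.5, 1.9]
gripper_width: 0.7
t 8.05 tcp sel [ 4.5 52.4] z 144.6 rot [178.6   1.6 145.8] F [0.8 1.5 1.9] w 0.7
49 [323.6 208. ]
40 [320.3 208.1]
30 [316.5 208.7]
20 [312.7 209.7]
```

View pics/s4.png

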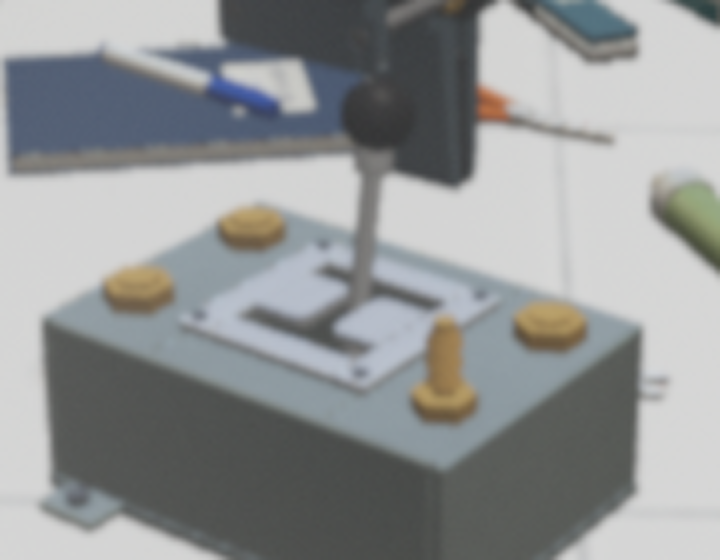

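The lever has entered the cross slot, with the ball at crop (378,113), y≈+25 and forces under 4 N. Continue.

```bash
python3 -m jog '[[[0.4,-0.9,0],0,0],[[0,-0.9,0],0,0],[[0,-0.9,0],0,0],[[0,-0.9,0],0,0],[[0,-0.9,0],0,0],[[0,-0.8,0],0,0]]'; python3 -c "from h import *;tc()"
```

```text
time_s: 8.85
ee_pos: [556.8, 191.7, 141.8]
ee_rot: [178.8, 1.5, 145.8]
force: [0.9, 0.9, -1.0]
gripper_width: 0.5
t 8.85 tcp sel [-0.  -6.3] z 141.8 rot [178.8   1.5 145.8] F [ 0.9  0.9 -1. ] w 0.5
```

```bash
python3 -m jog '[[[0,-0.5,0],0,0],[[0,-0.4,0],0,0],[[0,0,0],0,0]]'; python3 - <<'E'
from h import *
tc(); f=grab('side');cv2.imwrite('pics/s5.png',cv2.resize(f['color'][180:320,220:400,::-1],None,fx=4,fy=4,interpolation=2))
for y in (-40,-44,-48,-52): print(y,((proj(f,bp(0,y))-[220,180])*4).round(1))
E
```

```text
time_s: 9.22
ee_pos: [550.5, 183.0, 140.9]
ee_rot: [178.9, 1.4, 145.8]
force: [1.0, 0.5, -0.0]
gripper_width: 0.5
t 9.22 tcp sel [ -0.3 -17. ] z 140.9 rot [178.9   1.4 145.8] F [ 1.   0.5 -0. ] w 0.5
-40 [274.3 178.8]
-44 [267.6 185.2]
-48 [260.9 191.9]
-52 [254.2 198.9]
```

View pics/s5.png

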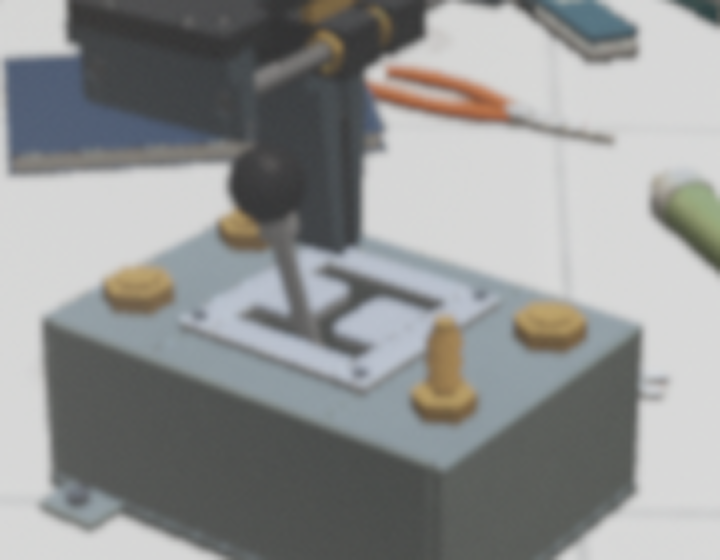

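Ball at crop (266,185), y≈-44. I'll push 5 mm more, then go round to the -x side.

```bash
python3 -m jog '[[[0,-0.5,0],0,0],[[0,0,0],0,0]]'; python3 -c "from h import *;tc()"; python3 -m jog '[[[0,1.5,0],0,0],[[0,1,0],0,0],[[2.5,0,0],0,0],[[2.5,0,0],0,0],[[0,0,0],0,0]]'; python3 - <<'E'
from h import *
tc(); f=grab('side');cv2.imwrite('pics/s6.png',cv2.resize(f['color'][180:320,220:400,::-1],None,fx=4,fy=4,interpolation=2))
E
```

```text
time_s: 9.52
ee_pos: [547.7, 179.0, 140.7]
ee_rot: [178.9, 1.4, 145.8]
force: [0.4, -0.5, 0.2]
gripper_width: 0.3
t 9.53 tcp sel [ -0.3 -22. ] z 140.7 rot [178.9   1.4 145.8] F [ 0.4 -0.5  0.2] w 0.3
time_s: 10.15
ee_pos: [517.9, 231.3, 139.3]
ee_rot: [179.1, 1.3, 145.9]
force: [1.0, -0.4, 0.9]
gripper_width: 0.2
t 10.15 tcp sel [-54.5   4.4] z 139.3 rot [179.1   1.3 145.9] F [ 1.  -0.4  0.9] w 0.2
```

View pics/s6.png

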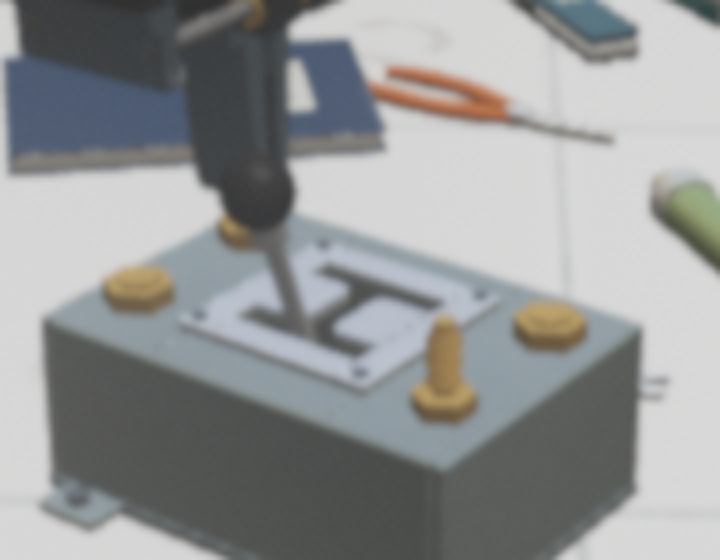

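Ball at crop (258,194), y≈-49, so it is in the -y slot. Now I'll push along +x from behind.

```bash
python3 -m jog '[[[0,-2.5,-0.3],0,0],[[0,-2.4,0],0,0],[[0,0,0],0,0],[[-1,0,0],0,0],[[-0.9,0,0],0,0],[[-0.9,0,0],0,0],[[-0.9,0,0],0,0],[[-0.9,0,0],0,0]]'; python3 -c "from h import *;tc()"
```

```text
time_s: 11.2
ee_pos: [532.9, 164.0, 142.7]
ee_rot: [179.0, 1.3, 145.9]
force: [-1.7, 1.7, -1.6]
gripper_width: 0.8
t 11.2 tcp sel [ -4.1 -42.7] z 142.7 rot [179.    1.3 145.9] F [-1.7  1.7 -1.6] w 0.8
```

```bash
python3 -m jog '[[[-0.7,-0.4,0],0,0],[[-0.6,0,0],0,0],[[-0.4,0,0],0,0],[[-0.2,0,0],0,0]]'; python3 -c "from h import *;tc()"; python3 -m jog '[[[-0.2,0,0],0,0],[[0,0,0],0,0]]';python3 -c "
from h import *
tc(); f=grab('side');cv2.imwrite('pics/s7.png',cv2.resize(f['color'][180:320,220:400,::-1],None,fx=4,fy=4,interpolation=2))
for x in (40,45,50): print(x,((proj(f,bp(x,-48.6))-[220,180])*4).round(1))"
```

```text
time_s: 11.7
ee_pos: [546.7, 149.1, 141.9]
ee_rot: [179.1, 1.2, 145.8]
force: [-1.5, 2.0, -2.3]
gripper_width: 0.1
t 11.7 tcp sel [ 15.7 -47.1] z 141.9 rot [179.1   1.2 145.8] F [-1.5  2.  -2.3] w 0.1
time_s: 11.95
ee_pos: [547.9, 148.3, 141.7]
ee_rot: [179.1, 1.1, 145.9]
force: [-1.8, 2.2, -2.3]
gripper_width: 0.4
t 11.95 tcp sel [ 17.2 -47.2] z 141.7 rot [179.1   1.1 145.9] F [-1.8  2.2 -2.3] w 0.4
40 [345.4 234.4]
45 [356.3 241.8]
50 [367.3 249.8]
```

View pics/s7.png

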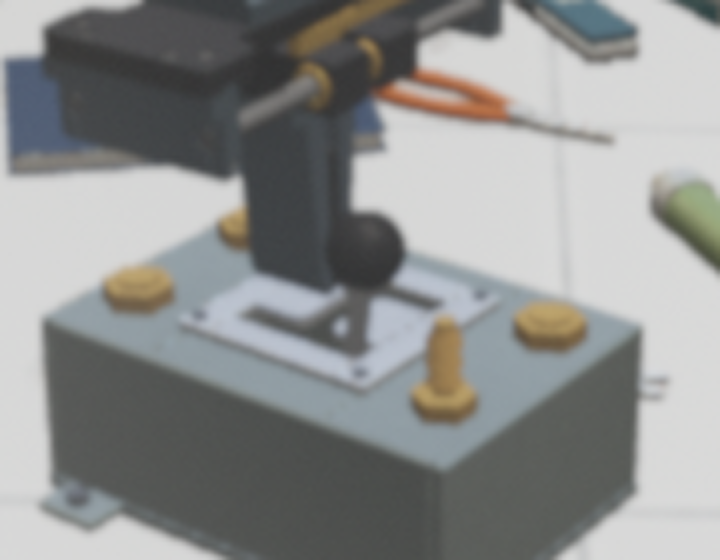

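Ball at crop (367,250), x≈50, though the contact offset suggests about 47. I'll nudge on until the stop shows in the force.

```bash
for i in 1; do python3 -m jog '[[[-0.2,0,0],0,0],[[0,0,0],0,0]]'; done; python3 -c "from h import *;tc()"; python3 -m jog '[[[-0.2,0,0],0,0],[[0,0,0],0,0]]'; python3 -c "from h import *;tc()"
```

```text
time_s: 12.25
ee_pos: [548.6, 147.7, 141.5]
ee_rot: [179.1, 1.0, 145.9]
force: [-2.2, 2.9, -1.1]
gripper_width: 0.5
t 12.25 tcp sel [ 18.1 -47.2] z 141.5 rot [179.1   1.  145.9] F [-2.2  2.9 -1.1] w 0.5
time_s: 12.5
ee_pos: [549.2, 147.2, 141.3]
ee_rot: [179.2, 0.8, 145.9]
force: [-3.5, 3.4, -1.3]
gripper_width: 0.7
t 12.5 tcp sel [ 18.9 -47.3] z 141.3 rot [179.2   0.8 145.9] F [-3.5  3.4 -1.3] w 0.7
```

```bash
python3 -m jog '[[[-0.3,0,0],0,0],[[0,0,0],0,0]]'; python3 -c "from h import *;tc()"; python3 -m jog '[[[-0.4,0,0],0,0]]'; python3 -c "
from h import *
tc();f=grab('side');print(f['color'][238:246:2,304:328].max(2))"
```

```text
time_s: 12.75
ee_pos: [550.0, 146.6, 140.9]
ee_rot: [179.2, 0.5, 145.8]
force: [-4.0, 5.5, -0.0]
gripper_width: 0.2
t 12.75 tcp sel [ 19.8 -47.4] z 140.9 rot [179.2   0.5 145.8] F [-4.   5.5 -0. ] w 0.2
time_s: 12.88
ee_pos: [551.7, 145.4, 140.7]
ee_rot: [179.2, 0.3, 145.8]
force: [-7.3, 6.6, -2.7]
gripper_width: 0.5
t 12.88 tcp sel [ 21.9 -47.4] z 140.7 rot [179.2   0.3 145.8] F [-7.3  6.6 -2.7] w 0.5
[[ 64  62  62  63  64  66  70  74  77  80  80  76  70  67  68  82 127 176
  203 213 215 215 215 215]
 [ 57  58  60  61  61  63  66  67  72  73  73  71  68  65  64  64  80 128
  177 204 213 214 215 215]
 [ 57  57  58  59  59  60  61  64  65  64  65  63  63  61  61  61  66  93
  142 182 197 202 207 210]
 [ 54  56  56  56  58  59  58  61  60  60  60  60  60  59  58  59  61  79
  120 153 167 171 177 182]]
```

The force is up to about 10 N, so the lever is against its stop. I'll back off, lift and move away.

```bash
python3 -m jog '[[[1.5,0,0],0,0],[[2,0,0],0,0],[[0,0,-5],0,0],[[0,0,-5],0,0],[[0,0,-5],0,0],[[3,5,0],0,0],[[3,5,0],0,0],[[3,5,0],0,0],[[0,0,0],0,0],[[0,0,0],0,0]]'; python3 - <<'E'
from h import *
tc(); f=grab('side')
b=[(c.round(1),st) for c,st in blobs({'color':np.where(f['color'].max(2,keepdims=True)<95,0,f['color']).astype(np.uint8)},'black',(290,225,340,256))]; print(b)
for c,st in b:
    for y in (-48.6,):
        from scipy.optimize import least_squares
        r=least_squares(lambda p:proj(f,bp(*p))-c,[48,-48]).x; print('ball from side',r, 'fore',np.arcsin(r[0]/150/np.cos(np.arcsin(r[1]/150))),'side',np.arcsin(r[1]/150))
t=grab('top')
a=cv2.resize(f['color'][180:345,220:400],None,fx=2.2,fy=2.2); d=cv2.resize(t['color'][170:335,250:430],None,fx=2.2,fy=2.2)
cv2.imwrite('pics/f.png',np.hstack([a,d])[:,:,::-1])
E
```

```text
time_s: 14.18
ee_pos: [530.1, 344.0, 302.8]
ee_rot: [178.5, 1.7, 145.8]
force: [0.6, -0.0, -0.4]
gripper_width: 0.4
t 14.18 tcp sel [-108.1  104.2] z 302.8 rot [178.5   1.7 145.8] F [ 0.6 -0.  -0.4] w 0.4
[(array([311.1, 243.9]), array([ 25,  22, 312], dtype=int32))]
ball from side [ 50.58777428 -51.14998706] fore 0.3669330903210955 side -0.3479803589276119
```

View pics/f.png

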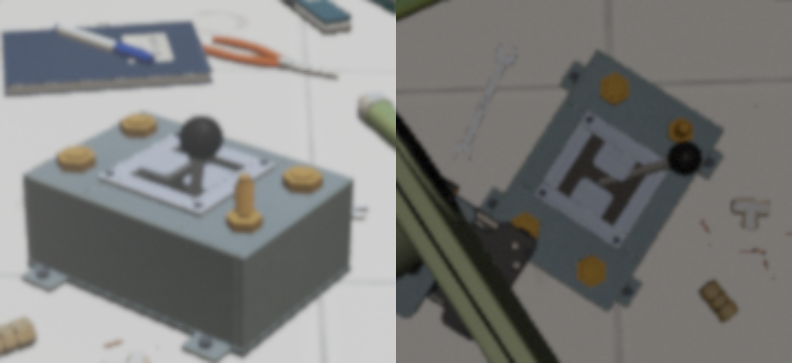

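```bash
python3 - <<'E'
from h import *
f=grab('top')
for c,st in blobs(f,'black',(370,232,392,252)):
    p=onz(f,*c,143); print(c,st,sel(p), 'fore',np.arctan2(sel(p)[0],131))
s=grab('side'); print('exp end',proj(f,bp(50,-48.6)),proj(s,bp(50,-48.6)))
# ball outline in side
m=(s['color'].max(2)<95).astype(np.uint8)[228:258,298:326]; print('\n'.join(''.join('.#'[v] for v in r) for r in m))
E
```

```text
[380.73157895 241.67368421] [ 16  15 190] [ 50.37818937 -49.53584968] fore 0.367131100882221
exp end [380.30532982 241.51144829] [311.83308833 242.44041218]
............................
............................
............................
............................
............................
............................
..........#######...........
........###########.........
.......#############........
......###############.......
.....################.......
.....#################......
....##################......
....##################......
....###################.....
....###################.....
....###################.....
....##################......
....##################......
....#################.......
.....###############........
.......#############........
........############........
.........###########........
.........###########........
.........#######...####.....
..........####.........###..
.........#####............##
........#####...............
......#######...............
```

Both views put the ball at x≈50 mm and y≈-50 mm, which is at the stop in the slot end beside the barb. Handing in.

```bash
python3 -c "
from workcell import job_done; print(job_done())"
```

```text
the job is handed in; nothing more can be done
None
```

The lever is fully home in the slot end beside the hose barb, and I've handed the job in. With the fingers closed, I pushed the ball back along its slot to the cross slot. From there I pushed it across to the -y slot and along +x until it met the stop. I then backed off, lifted and moved clear.

**Lever position:** the final top view puts the ball at (50.4, -49.5) mm in the selector's frame, a forward tilt of about 0.367 rad. The side view gives (50.6, -51.1) mm, but its ball outline included a little of the stem. Both agree within camera error with the stop at 0.36 rad.

**Force and time:** the largest force I read was about 10 N, during the last push against the stop. The robot clock read about 14 s at the last reading, and the robot was touching nothing.

**Surroundings:** the spanner, union and tee look undisturbed in the final top view. I judged that by eye and did not measure them.

**Disagreement:** near the end of the push, the side view suggested the ball was already at x≈50 mm, while the fingertip position suggested about 47 mm. I settled it by nudging on gently until the force rose.

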